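# Clamp the suction mouth onto the extraction port

### The arm

A 7-joint arm with a two-finger parallel gripper is mounted at the origin on the work surface. World frame = base frame: x ahead of the robot, y to its left, z up, the work surface at z = 0. Lengths are in m, angles in rad, forces in N, time in s.
With the tool pointing down it reaches from about 0.4 to 0.9 m from the base axis. Payload 5.5 kg.
Tool frame: the origin (TCP) lies midway between the tips of the shut fingers; the grasp point (between the pads) lies 19 mm behind it (manip.grip_depth is the distance from the TCP to the grasp point, in m); z points along the fingers, y is the line along which they close (so a half turn about z gives the same grasp; the last joint's range is limited). The gripper opens to 92 mm and grips with 3 to 60 N. Pads are 19 mm wide; open, the fingers measure 130 mm over their backs; the gripper's body (75 mm by 190 mm) begins 47 mm behind the grasp point.
Start: joints at [1.377, 0.501, -0.427, 1.55, 0.221, 1.138, -0.21], TCP at [0.287, -0.583, 0.227] pointing down, gripper open.
Joint ranges: [-2.88, 2.88], [-0.31, 2.03], [-1.54, 1.56], [0.2, 2.42], [-1.41, 4.55], [0.19, 2.02], [-2.57, 2.57]. Speed limits (rad/s): [2.57, 2.57, 3.14, 3.14, 3.14, 3.14, 3.14].

### API

Orientations are given as a unit quaternion [x, y, z, w].
In Python, from bench import manip, effector, viewer gives the robot as it stands. Calls block until the motion is done:
- manip.move_pose(position, orientation): joint-space move of the TCP to a pose.
- manip.servo_line(position, ori=None, vel=0.15): straight line of the TCP; ori=None keeps the orientation; vel is the mean speed in m/s.
- manip.movej(angles): joint-space move.
- effector.open_jaws() and effector.close(f_grip=None): open the fingers fully, or close them until they stop; f_grip is the grip in N (None keeps the last).
- manip.sleep(seconds).
- manip.solve_ik(position, orientation): joint angles nearest the present ones, or None.
- viewer.get_image(name): name is "scene" or "side" or "wrist"; returns the picture (384x512x3 uint8, red, green, blue); there is no depth.
- viewer.get_calibration(name): a dict with "vfov" (degrees; the focal length in pixels is half the picture's height over the tangent of half this angle, whatever the lens; pixels are square), "cx", "cy" (the principal point, pixels), "eye" and "attitude" of the camera in the world. Camera axes: x right, y down, z forward; pixel columns grow to the right and rows downward; lengths in m; the calibration is good to about 2 mm. A picture is of the moment at which its call begins: read the wrist's pose just before it. get_calibration takes no time and is no camera call; for the wrist camera it gives the pose at the moment of the call.
A pose or a line that the arm cannot do raises manip.PlanningError and nothing moves.
- manip.hand_in(): hands the job in; it is judged then, once.
Readings, each from a call of its own:
- manip.current_clock(): time.
- manip.current_q(): joint angles.
- manip.current_joint_velocities(): joint speeds.
- manip.current_tau(): joint torques, N m.
- manip.current_tool_pos(): TCP position.
- manip.current_tcp_rot(): TCP orientation.
- manip.current_force(): force on the tool from outside, world axes, zero at the start.
- manip.current_wrist_torque(): the same for the moment, N m.
- manip.current_finger_gap(): finger opening in m.
- manip.current_gripper_force(): force on a finger pad.
Only numpy, scipy, OpenCV 4.12 (cv2) and the standard library are available. Lean on these libraries where they do the work, as an engineer would, in place of code of your own. Each camera call takes 0.05 s, during which the arm holds its last target. There are 200 camera calls.

### The job

Connect the loose suction mouth to the dust-extraction port on the gilding bench: swing the hinged half of the clamp ring round the two flanges until it meets the rubber buffer, then push the cam lever in over it, by feel, until the ring is drawn fully shut with its ears together and stays shut. Stop when it goes solid and never push the ring or lever with more than about 25 N; do not press hard on the suction mouth, and leave the other things on the bench alone.

Things in the scene. Friction and masses are not known exactly. Their poses are not given: they have to be found in the camera images.
- port: grey box 160 x 220 x 50 mm fixed to the bench, with an upright pipe and flange (80 mm across, top at z = 77 mm) and a steel clamp ring (98 mm outside, z = 64 to 91 mm). Origin: on the pipe axis at bench level. In its axes the fixed half ring is on the +x side, the hinge at (0, 58) mm, the meeting ears on the -y side, y = -42 to -104 mm
- flange (a point): centre of the top face of the port's flange, on the pipe axis, z = 77 mm
- tube: loose aluminium suction mouth standing on the port's flange, up to 10 mm off centre (towards the open ring): flange 80 mm across, 8 mm thick, neck 54 mm, 53 mm tall, top at z = 130 mm. Origin: centre of its underside. The closing ring pushes it onto centre by itself
- ring (a joint): swing angle of the loose half of the clamp: 0 = fully shut (ears together, solid stop), positive = open; closing turns it counter-clockwise from above. Stays where left (2 N at its pin). A springy buffer meets it at about 0.025 rad, needs 16 to 20 N at the pin to reach 0, springs it back when let go. The lever can catch the ear only when this is below about 0.045
- ring_grip (a point): on the upright round pin (14 mm thick, z = 91 to 142 mm) that stands on the loose half, at z = 125 mm; 87 mm from the hinge axis
- ring_hinge (a point): on the ring's hinge axis, at z = 125 mm
- lever (a joint): angle of the cam lever: positive = swung out, clear of the ring; closing decreases it, clockwise from above. It draws the ring shut (11 mm of ear travel per rad): begins to bear between 0.6 and -0.1, and the ring is fully shut and the lever goes solid anywhere between about 0.3 and -0.4, it varies. Until then it takes up to 8 N at its pin. Holds by friction when let go
- lever_grip (a point): on the upright round pin (14 mm thick, z = 102 to 147 mm) at the end of the lever, at z = 127 mm; 105 mm from the lever's pivot
- lever_pivot (a point): on the lever's pivot axis, at z = 127 mm. 55 mm out along the arm hangs a roller pin, 10 mm thick, that rides up the sloped outer face of the loose ear. The pivot's true place on the port differs by a few mm from clamp to clamp
- jar: glass jar with metal cap, 60 mm wide, 75 mm tall, a bystander; origin at the centre of its underside
- brush: small brush lying flat, a bystander; origin at the centre of its underside
- burnish_block: cork block 60 x 90 x 35 mm, a bystander; origin at the centre of its underside
There are look-alikes about, which are no part of the job. Leave any blue look-alike of the tube alone.

How it is judged:
On the way:
1. the ring is swung up to its buffer while the lever is still out (ring below 0.045 rad, lever above 0.5 rad) (value of joint ring below 0.045 rad and value of joint lever above 0.5 rad), for 0.1 s.
At the end, for the whole second after the job is handed in: the ring is drawn shut by the lever, which is swung in below 0.4 rad, and stays within 0.007 rad of fully shut (about 1 mm at the ears) with the robot clear; the suction mouth stands upright within 5 mm of the flange's centre, at rest (value of joint ring below 0.007 rad and value of joint lever below 0.4 rad and velocity of joint ring below 0.02 rad/s and distance between tube and flange below 0.005 m and angle between tube's own z axis and vertical below 0.06 rad and linear speed of tube below 0.02 m/s); the robot touches nothing.
It fails at once if the clamp ring is pushed with more than 35 N (contact force between the fingers and ring above 35 N).
It fails at once if the lever is pushed with more than 35 N (contact force between the fingers and lever above 35 N).
It fails at once if the robot presses the suction mouth with more than 15 N (contact force between the fingers and tube above 15 N).
It fails at once if a bystander (jar, brush or cork block) is moved more than 20 mm (distance of any of jar, brush, burnish_block from where it was at the start of the episode above 0.02 m).
It also fails if it takes over 64 s, if anything falls off the work surface, if the arm or the gripper's body presses on something with over 40 N, if the wrist force passes 120 N, or if a joint passes its speed limit or range.

## Working session

There is one attempt and no reset: what is moved stays moved. The work goes in short steps, each a Python script; the robot and the scene stay as the last script left them, time stands still between calls to the robot, and variables do not carry over. Pictures are saved under pics/ and viewed, at most 10 in all, crops included, and the job is handed in when it is done.

```bash
mkdir -p pics; ls
python3 - <<'E'
from bench import manip, effector, viewer
import cv2,numpy as np
for n in ["scene","side","wrist"]:
    c=viewer.get_calibration(n); print(n,c)
    im=viewer.get_image(n); cv2.imwrite(f"pics/{n}0.png",im[:,:,::-1])
print(manip.current_clock(),manip.current_tool_pos(),manip.current_tcp_rot(),manip.current_force(),manip.current_finger_gap())
a=[cv2.imread(f"pics/{n}0.png") for n in ["scene","side"]]
E
```

```text
pics
scene {'vfov': 50.79053578059325, 'cx': 259.8871170615332, 'cy': 186.68288413758043, 'eye': array([1.1117181 , 0.70413245, 0.80966321]), 'attitude': array([ 0.28975637,  0.84768727, -0.41855908, -0.14925089])}
side {'vfov': 47.06606226739289, 'cx': 256.286989368289, 'cy': 188.01903896184706, 'eye': array([0.05501393, 1.19341249, 0.89664098]), 'attitude': array([-0.17226721,  0.85409737, -0.48206335,  0.09195985])}
wrist {'vfov': 71.37864901058748, 'cx': 256.7118422986582, 'cy': 196.7833025229269, 'eye': array([ 0.36170659, -0.54719107,  0.38267148]), 'attitude': array([ 0.83852864, -0.52216065, -0.08303634,  0.13161663])}
0.15 [ 0.28641837 -0.58287659  0.22590141] [ 9.74022964e-01  2.26447952e-01 -1.49231385e-04 -7.53650446e-04] [ 0.30270479  0.03802324 -0.42259237] 0.09165951329799586
```

View pics/scene0.png

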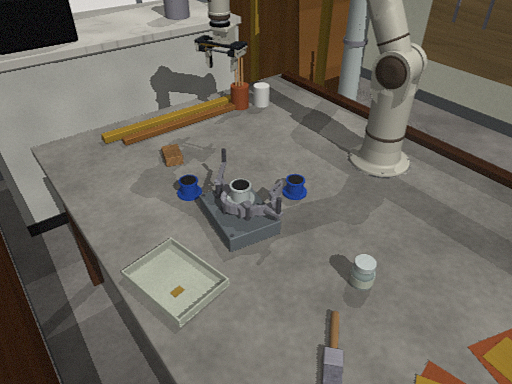

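View pics/side0.png

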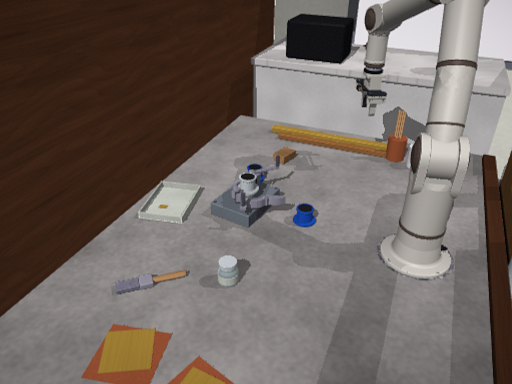

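The scene view shows the grey port with a silver tube (scene 240,188; side 248,180) on top. The look-alikes are two blue tubes (scene 188,187 and 295,185; side 255,170 and 304,213), which I'll leave alone. The jar is at scene (363,271), the brush at (333,350) and the cork block at (172,155). Next I'll triangulate the silver tube's top roughly and bring the wrist camera over it.

```bash
cat > h.py <<'E'
from bench import manip, effector, viewer
import cv2, numpy as np
from scipy.spatial.transform import Rotation as R
def ray(c,u,v):
    f=192/np.tan(np.radians(c["vfov"])/2)
    d=R.from_quat(c["attitude"]).apply([(u-c["cx"])/f,(v-c["cy"])/f,1.0])
    return np.array(c["eye"]),d/np.linalg.norm(d)
def onz(c,u,v,z):
    e,d=ray(c,u,v); return e+d*(z-e[2])/d[2]
def tri(*rs):
    A=np.zeros((3,3));b=np.zeros(3)
    for e,d in rs:
        P=np.eye(3)-np.outer(d,d);A+=P;b+=P@e
    p=np.linalg.solve(A,b)
    return p,[np.linalg.norm((np.eye(3)-np.outer(d,d))@(p-e)) for e,d in rs]
def proj(c,p):
    f=192/np.tan(np.radians(c["vfov"])/2)
    q=R.from_quat(c["attitude"]).inv().apply(np.array(p)-c["eye"])
    return np.array([c["cx"]+f*q[0]/q[2],c["cy"]+f*q[1]/q[2]])
def down(yaw):  # tool down; tool x at angle yaw
    return (R.from_euler('z',yaw)*R.from_euler('x',np.pi)).as_quat()
E
python3 - <<'E'
from h import *
import pickle
a=viewer.get_calibration("scene");b=viewer.get_calibration("side")
t,r=tri(ray(a,240,187),ray(b,248,177)); print("tube top",t,r)
q=manip.current_tcp_rot(); Rw=R.from_quat(q)
c=viewer.get_calibration("wrist"); p=manip.current_tool_pos()
print("cam in tool",Rw.inv().apply(c["eye"]-p),"fwd in tool",Rw.inv().apply(ray(c,c["cx"],c["cy"])[1]),"tool x yaw",np.arctan2(*Rw.as_matrix()[[1,0],0]))
for n,(u,v) in dict(jar=(363,285),brush=(333,340),cork=(172,160)).items(): print(n,onz(a,u,v,0.02))
# camera poses: hold the camera ~0.36 above and aim at tube
off=Rw.inv().apply(c["eye"]-p); fw=Rw.inv().apply(ray(c,c["cx"],c["cy"])[1])
for yaw in np.arange(-3.14,3.14,0.52):
    Rn=R.from_quat(down(yaw)); s=0.33/-Rn.apply(fw)[2]
    pos=np.array([t[0],t[1],0.1])-Rn.apply(fw)*s-Rn.apply(off)
    print(round(yaw,2),pos.round(3), manip.solve_ik(pos,down(yaw)) is not None)
E
```

```text
tube top [ 0.59191878 -0.04022941  0.12296558] [np.float64(0.003225350758625912), np.float64(0.003225350758625764)]
cam in tool [ 0.08332898  0.0010011  -0.15690043] fwd in tool [-3.07490900e-01 -9.47802018e-05  9.51551017e-01] tool x yaw 0.456858795019322
jar [0.5091626  0.35795403 0.02      ]
brush [0.67620685 0.41694294 0.02      ]
cork [ 0.61552239 -0.41855857  0.02      ]
-3.14 [ 0.569 -0.041  0.273] True
-2.62 [ 0.572 -0.053  0.273] True
-2.1 [ 0.581 -0.061  0.273] True
-1.58 [ 0.593 -0.064  0.273] True
-1.06 [ 0.604 -0.06   0.273] True
-0.54 [ 0.612 -0.051  0.273] True
-0.02 [ 0.615 -0.04   0.273] True
0.5 [ 0.612 -0.028  0.273] True
1.02 [ 0.603 -0.02   0.273] True
1.54 [ 0.592 -0.017  0.273] True
2.06 [ 0.58  -0.02   0.273] True
2.58 [ 0.572 -0.029  0.273] True
3.1 [ 0.569 -0.04   0.273] True
```

Run:
```python
from h import *
import pickle
off=np.array([.0833,.001,-.1569]);fw=np.array([-.3075,0,.9516])
for i,(yaw,d) in enumerate([(0.5,(0.0,-0.06)),(0.5,(0.0,0.08))]):
    Rn=R.from_quat(down(yaw)); s=0.38/.9516
    pos=np.array([.592,-.04,0.1])-Rn.apply(fw)*s-Rn.apply(off)+[d[0],d[1],0]
    manip.move_pose(pos,down(yaw)); manip.sleep(.3)
    c=viewer.get_calibration("wrist"); im=viewer.get_image("wrist")
    cv2.imwrite(f"pics/w{i+1}.png",im[:,:,::-1]); pickle.dump(c,open(f"w{i+1}.pkl","wb"))
    print(manip.current_tool_pos(),manip.current_clock(),c["eye"])
    big=cv2.resize(im[:,:,::-1],(800,600),interpolation=cv2.INTER_CUBIC); cv2.imwrite(f"pics/w{i+1}b.png",big)
```

```text
[ 0.62612864 -0.08054689  0.32305952] 2.7 [ 0.69971829 -0.0416918   0.47988015]
[0.62636245 0.05855333 0.32297435] 3.6667 [0.70008922 0.0972336  0.47978242]
```

View pics/w1b.png

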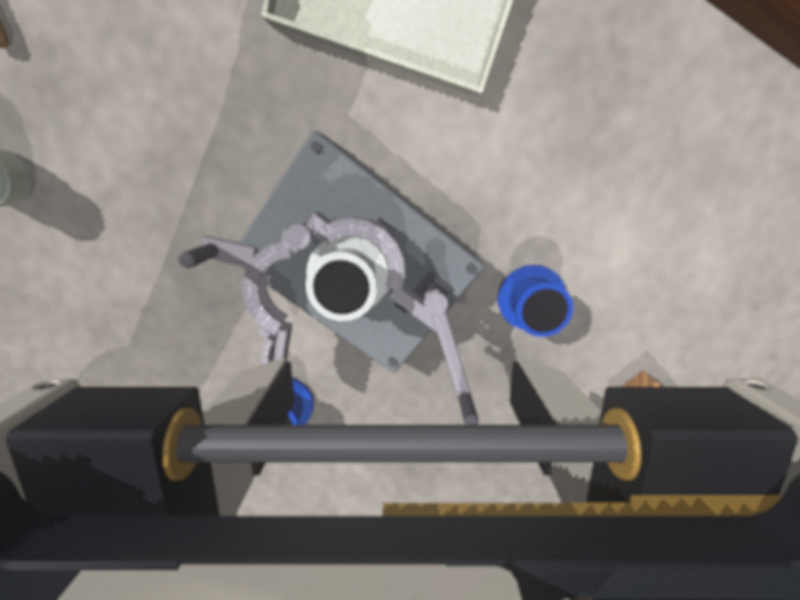

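View pics/w2b.png

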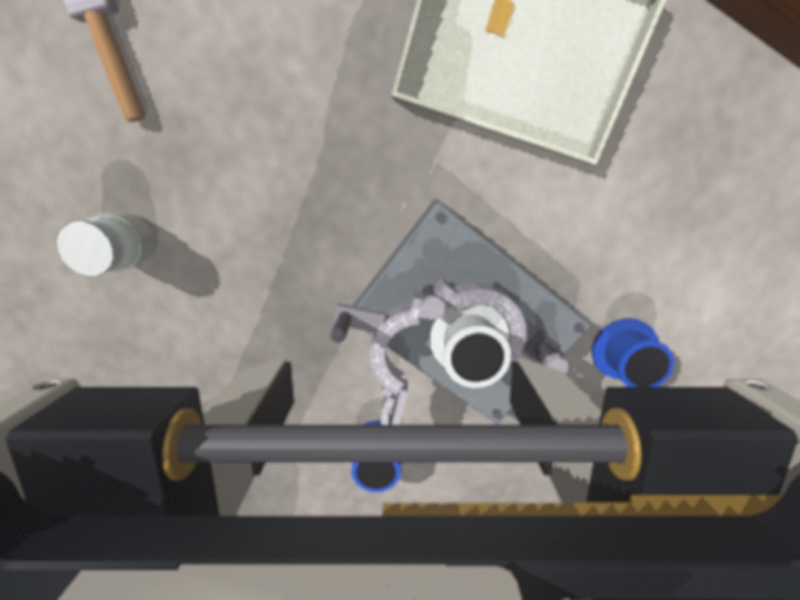

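Both views show the port with the ring open. In the 800x600 pictures of w1, the hinge boss is at (297,237), the ring pin top at (188,259), the lever pivot at (435,298) and the lever pin top at (470,415). The tube mouth is at (341,285), and blue look-alikes are at (540,300) and (300,400). In w2 a finger hides the lever pin, so I'll take two lower views with the whole clamp above the fingers.

Run:
```python
from h import *
import pickle
off=np.array([.0833,.001,-.1569]);fw=np.array([-.3075,0,.9516])
out=[]
for i,(sx,sy) in enumerate([(-.05,-.045),(-.05,.055)]):
    yaw=.5;Rn=R.from_quat(down(yaw)); s=0.34/.9516
    pos=np.array([.592,-.05,0.1])-Rn.apply(fw)*s-Rn.apply(off)+Rn.apply([sx,sy,0])
    manip.servo_line(pos,down(yaw),vel=.2) if i else manip.move_pose(pos,down(yaw)); manip.sleep(.3)
    c=viewer.get_calibration("wrist"); im=viewer.get_image("wrist")[:,:,::-1]
    cv2.imwrite(f"pics/w{i+3}.png",im); pickle.dump(c,open(f"w{i+3}.pkl","wb"))
    u,v=proj(c,[.592,-.04,.12]).astype(int); u0=max(0,min(512-200,u-100)); v0=max(0,v-120)
    print(u0,v0,manip.current_tool_pos(),manip.current_clock())
    out.append(cv2.resize(im[v0:v0+230,u0:u0+200],None,fx=2,fy=2,interpolation=cv2.INTER_CUBIC)[:460])
h=min(o.shape[0] for o in out)
cv2.imwrite("pics/w34.png",np.hstack([o[:h] for o in out]))
```

```text
187 39 [ 0.54993451 -0.01982191  0.28335058] 4.5583
104 38 [ 0.59718143 -0.10780061  0.28342796] 5.5583
```

View pics/w34.png

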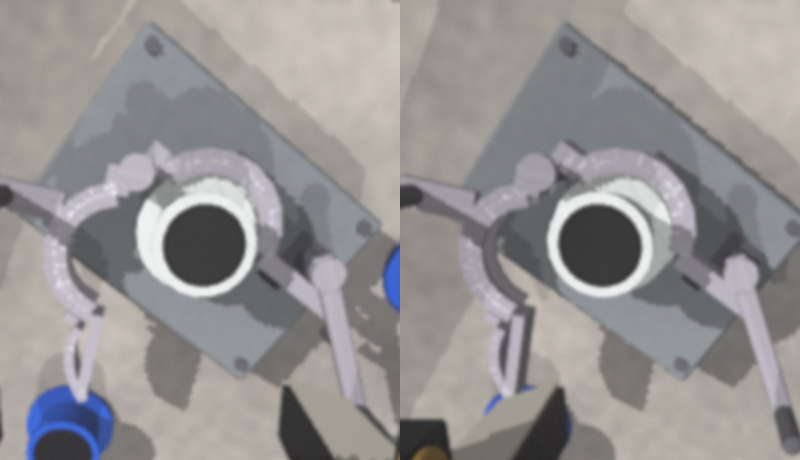

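The two crops show the hinge boss at (137,172)/(535,172) and the pivot boss at (328,273)/(740,273). The lever pin is only visible in the right crop, at (790,435), and the ring pin is cut off at the left edge. I'll zoom on each mark for exact pixels.

Run:
```python
from h import *
items=[("w1",(120,164)),("w2",(216,208)),("w4",(108,135)),("w1",(301,266)),("w4",(298,256)),
 ("w1",(190,152)),("w4",(171,124)),("w1",(278,192)),("w4",(274,175)),("w3",(351,175)),("w3",(255,125)),("w3",(188,137))]
t=[]
for n,(u,v) in items:
    im=cv2.imread(f"pics/{n}.png"); u0,v0=u-20,v-20
    c=cv2.resize(im[v0:v0+40,u0:u0+40],(195,195),interpolation=cv2.INTER_NEAREST)
    for k in range(0,40,10):
        p=int(k*4.875); cv2.putText(c,str(u0+k),(p,8),0,.28,(0,0,255)); cv2.putText(c,str(v0+k),(0,p+8),0,.28,(0,0,255)); cv2.line(c,(p,0),(p,195),(0,255,255),1); cv2.line(c,(0,p),(195,p),(0,255,255),1)
    t.append(cv2.copyMakeBorder(c,0,4,0,4,0))
cv2.imwrite("pics/m.png",np.vstack([np.hstack(t[i:i+4]) for i in (0,4,8)]))
```

```text
(no output)
```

View pics/m.png

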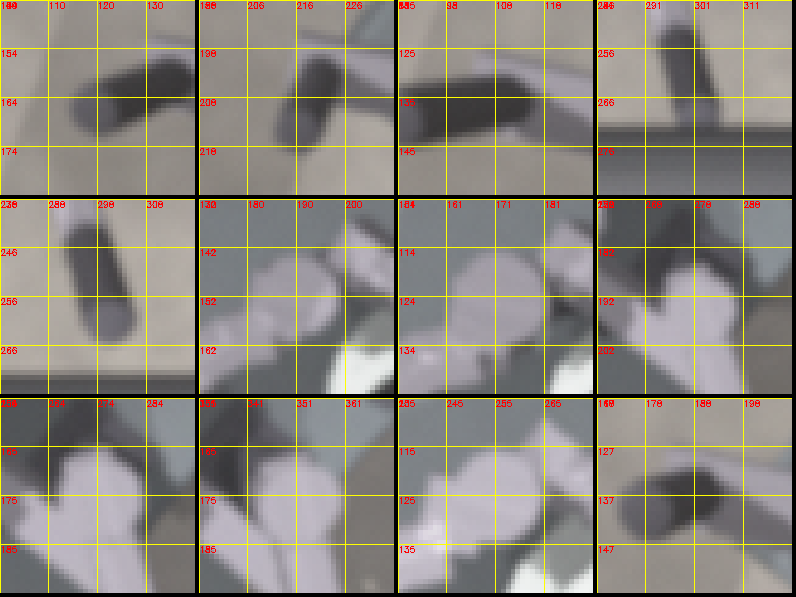

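The mosaic gives the ring pin cap at w1 (119.9,166.6), w2 (215.7,214.3) and w3 (177.4,140.4). The lever pin cap is at w4 (302,260.8) and partly hidden at w1 (302,269.6). The hinge is at w1 (189.7,152.1), w3 (255.9,124.9) and w4 (171.5,124.7). The pivot is at w1 (279.1,193.1), w3 (351.3,173.9) and w4 (274.5,173.9).

Run:
```python
from h import *
import pickle
C={n:pickle.load(open(n+".pkl","rb")) for n in ("w1","w2","w3","w4")}
M=dict(ring=[("w1",119.9,166.6),("w2",215.7,214.3),("w3",177.4,140.4),("w4",90.9,138.6)],
 lever=[("w1",302,269.6),("w4",302,260.8)],
 hinge=[("w1",189.7,152.1),("w3",255.9,124.9),("w4",171.5,124.7)],
 pivot=[("w1",279.1,193.1),("w3",351.3,173.9),("w4",274.5,173.9)])
Z=dict(ring=.142,lever=.147)
P={}
for k,l in M.items():
    p,r=tri(*[ray(C[n],u,v) for n,u,v in l]); P[k]=p
    print(k,p.round(4),"res",np.round(r,4), [onz(C[n],u,v,Z.get(k,p[2]))[:2].round(4) for n,u,v in l])
# tube top mouth: dark disc -> centre, by bright rim contour
for n in("w3","w4"):
    im=cv2.imread(f"pics/{n}.png"); m=(im.min(2)>185).astype(np.uint8)
    u,v=proj(C[n],[.592,-.04,.13]); m[:, :int(u)-45]=0; m[:,int(u)+45:]=0; m[int(v)+45:]=0;m[:max(0,int(v)-45)]=0
    g=(im.max(2)<75).astype(np.uint8); nn,lab,st,ce=cv2.connectedComponentsWithStats(g)
    b=[(i,st[i,4],ce[i]) for i in range(1,nn) if 200<st[i,4]<4000 and np.linalg.norm(ce[i]-[u,v])<30]
    print(n,(u,v),b,[onz(C[n],*x[2],.13).round(4) for x in b])
print("ring r",np.linalg.norm((P["ring"]-P["hinge"])[:2]),"lever r",np.linalg.norm((P["lever"]-P["pivot"])[:2]))
```

```text
ring [0.5526 0.0821 0.1334] res [0.0008 0.0008 0.0007 0.0017] [array([0.5556, 0.0795]), array([0.5556, 0.0821]), array([0.5543, 0.081 ]), array([0.5575, 0.0769])]
lever [ 0.5466 -0.197   0.1605] res [0.0008 0.0008] [array([ 0.5399, -0.2028]), array([ 0.541, -0.204])]
hinge [0.6085 0.0125 0.1142] res [0.0002 0.0005 0.0005] [array([0.6084, 0.0127]), array([0.609 , 0.0127]), array([0.6083, 0.0121])]
pivot [ 0.6134 -0.1262  0.1012] res [0.0005 0.0008 0.0004] [array([ 0.6131, -0.1266]), array([ 0.614 , -0.1256]), array([ 0.613 , -0.1263])]
w3 (np.float64(288.4008680031285), np.float64(161.12025791905626)) [(2, np.int32(1179), array([288.80831213, 161.30279898]))] [array([ 0.592 , -0.0405,  0.13  ])]
w4 (np.float64(203.10784188013804), np.float64(160.1769572609349)) [(3, np.int32(1199), array([203.61134279, 160.38281902]))] [array([ 0.5921, -0.0406,  0.13  ])]
ring r 0.08929730427624677 lever r 0.09730153172431422
```

```bash
cat > g.py <<'E'
from h import *
RP=np.array([.5557,.0808]);H=np.array([.6087,.0125]);LP=np.array([.5405,-.2034]);V=np.array([.6134,-.1262])
def wrap(a): return (a+np.pi)%(2*np.pi)-np.pi
def pose(c,r,a,sgn,gap,z,flip):
    """pusher pose behind a pin at angle a round c; sgn=+1 pushes ccw; gap = pin centre to tool centre"""
    t=sgn*np.array([-np.sin(a),np.cos(a)]); p=c+r*np.array([np.cos(a),np.sin(a)])-t*gap
    return np.array([*p,z]), down(wrap(np.arctan2(t[1],t[0])+flip*np.pi)), t
E
python3 - <<'E'
from g import *
import pickle
w3=pickle.load(open("w3.pkl","rb"));w4=pickle.load(open("w4.pkl","rb"));w2=pickle.load(open("w2.pkl","rb"))
e=onz(w3,377,150,.05)-onz(w3,262,50,.05); psi=np.arctan2(e[1],e[0])+np.pi/2
e2=onz(w4,104+200,38+105,.05)-onz(w4,104+82,38+11,.05); print("edge",e,e2,"psi",psi,np.arctan2(e2[1],e2[0])+np.pi/2)
Rz=R.from_euler('z',psi).as_matrix()[:2,:2]; o=H-Rz@[0,.058]; print("port",o, "pivot in port",Rz.T@(V-o),"tube in port",Rz.T@(np.array([.592,-.0405])-o),"lever ang in port",np.degrees(np.arctan2(*(LP-V)[::-1])-psi))
ra=np.arctan2(*(RP-H)[::-1]); la=np.arctan2(*(LP-V)[::-1])
rc=wrap(np.arctan2(-58,-65)+psi); print("ring angle now",wrap(ra-rc),"-> open",wrap(rc-ra), "lever",la)
print("blue",onz(w2,240,301,.05))
for nm,c,a0,sg,n in(("ring",H,ra,1,1.5),("lever",V,la,-1,1.9)):
  for flip in(0,1):
    res=[]
    for d in np.linspace(0,n,7):
        p,q,t=pose(c,.087 if nm=="ring" else .105,a0+sg*d,sg,.0165,.115,flip); j=manip.solve_ik(p,q); res.append(None if j is None else (round(j[6],2),round(j[4],2)))
    print(nm,flip,res)
E
```

```text
edge [-0.03303228 -0.20949804  0.        ] [-0.02886712 -0.19854586  0.        ] psi -0.15638597964728862 -0.14438103497242682
port [ 0.59966654 -0.0447922 ] pivot in port [ 0.02624507 -0.07827537] tube in port [-0.00824149  0.00304577] lever ang in port -124.39880743296314
ring angle now -1.483032052100567 -> open 1.483032052100567 lever -2.327554754906891
blue [ 0.37633939 -0.0417947   0.05      ]
ring 0 [(np.float64(1.28), np.float64(0.96)), (np.float64(1.54), np.float64(0.94)), (np.float64(1.82), np.float64(0.92)), (np.float64(2.1), np.float64(0.91)), (np.float64(-2.46), np.float64(-0.76)), (np.float64(-2.49), np.float64(-0.4)), (np.float64(-2.44), np.float64(-0.13))]
ring 1 [(np.float64(-1.56), np.float64(0.55)), (np.float64(-1.32), np.float64(0.57)), (np.float64(-1.07), np.float64(0.58)), (np.float64(-0.81), np.float64(0.6)), (np.float64(-0.54), np.float64(0.63)), (np.float64(-0.29), np.float64(0.69)), (np.float64(-0.04), np.float64(0.74))]
lever 0 [(np.float64(0.51), np.float64(0.81)), (np.float64(0.2), np.float64(0.74)), (np.float64(-0.13), np.float64(0.67)), (np.float64(-0.45), np.float64(0.6)), (np.float64(-0.8), np.float64(0.56)), (np.float64(-1.15), np.float64(0.52)), (np.float64(-1.48), np.float64(0.5))]
lever 1 [(np.float64(-2.27), np.float64(0.33)), (np.float64(-2.22), np.float64(-0.14)), (np.float64(-2.47), np.float64(-0.27)), (np.float64(-2.57), np.float64(-0.57)), (np.float64(2.07), np.float64(0.9)), (np.float64(1.7), np.float64(0.91)), (np.float64(1.3), np.float64(0.99))]
```

The measurements agree with the text: ring pin radius 86.6 mm, lever pin radius 106 mm, tube 9 mm off towards the open side, pivot at port (26,-78). First I'll push the ring.

```bash
cat > ring.py <<'E'
from g import *
ra=np.arctan2(*(RP-H)[::-1]); Z=.114
effector.close(10)
p,q,t=pose(H,.087,ra,1,.032,.22,1); manip.move_pose(p,q)
p[2]=Z; manip.servo_line(p,vel=.15); manip.sleep(.2); b=np.array(manip.current_force()); print("bias",b,manip.current_clock())
d=-.0;gap=.032
while gap>.0165:
    gap=max(gap-.004,.0165); p,q,t=pose(H,.087,ra,1,gap,Z,1); manip.servo_line(p,q,vel=.08)
log=[];d=0
while d<1.75:
    d+=.1 if d<.75 else .012
    p,q,t=pose(H,.087,ra+d,1,.0165,Z,1); manip.servo_line(p,q,vel=.1 if d<.86 else .03)
    f=np.array(manip.current_force())-b; ft=-f[:2]@t; log.append((round(d,3),round(ft,1),round(np.linalg.norm(f),1),round(manip.current_clock(),2)))
    if ft>7 or np.linalg.norm(f)>12: break
print(log[:9],log[9::8],log[-6:]); print(manip.current_tool_pos(),p)
E
python3 ring.py
```

```text
bias [-0.22111699 -0.40850131  1.08259993] 8.9333
[(0.1, np.float64(1.3), np.float64(2.0), 10.18), (0.2, np.float64(1.4), np.float64(2.1), 10.43), (0.3, np.float64(0.7), np.float64(0.7), 10.68), (0.4, np.float64(1.2), np.float64(2.0), 10.93), (0.5, np.float64(0.8), np.float64(1.7), 11.18), (0.6, np.float64(1.0), np.float64(1.5), 11.43), (0.7, np.float64(0.4), np.float64(1.5), 11.68), (0.8, np.float64(0.8), np.float64(1.7), 11.93), (0.812, np.float64(1.0), np.float64(1.5), 12.18)] [(0.824, np.float64(1.0), np.float64(1.9), 12.43), (0.92, np.float64(1.0), np.float64(1.3), 14.43), (1.016, np.float64(3.6), np.float64(4.0), 16.43), (1.112, np.float64(7.1), np.float64(9.2), 18.43)] [(1.052, np.float64(3.2), np.float64(4.2), 17.18), (1.064, np.float64(3.0), np.float64(4.6), 17.43), (1.076, np.float64(3.1), np.float64(5.4), 17.68), (1.088, np.float64(2.9), np.float64(6.2), 17.93), (1.1, np.float64(5.9), np.float64(7.2), 18.18), (1.112, np.float64(7.1), np.float64(9.2), 18.43)]
[0.52009447 0.0130566  0.11409898] [0.52015748 0.01128673 0.114     ]
```

Run:
```python
from g import *
ra=np.arctan2(*(RP-H)[::-1]); Z=.114; b=np.array([-.22,-.41,1.08]);d=1.112;log=[]
while d<1.3:
    d+=.012
    p,q,t=pose(H,.087,ra+d,1,.0165,Z,1); manip.servo_line(p,q,vel=.03)
    f=np.array(manip.current_force())-b; ft=-f[:2]@t; x=np.array(manip.current_tool_pos())
    log.append((round(d,3),round(ft,1),f.round(1).tolist(),round(((x-p)[:2]@t)*1e3,2)))
    if ft>11 or np.linalg.norm(f)>17: break
print(*log,sep="\n")
c=viewer.get_calibration("wrist"); im=viewer.get_image("wrist")[:,:,::-1]
s=viewer.get_image("scene")[:,:,::-1]
a=cv2.resize(im,(440,330)); s2=cv2.resize(s[130:270,170:320],(360,330),interpolation=cv2.INTER_CUBIC)
cv2.imwrite("pics/r1.png",np.hstack([a,s2])); cv2.imwrite("pics/s1.png",s); print(manip.current_clock())
```

```text
(1.124, np.float64(8.0), [2.8, 8.8, -3.2], np.float64(-2.5))
(1.136, np.float64(10.2), [2.7, 11.1, -2.9], np.float64(-3.27))
(1.148, np.float64(11.1), [1.9, 11.9, -3.4], np.float64(-4.04))
19.2833
```

View pics/r1.png

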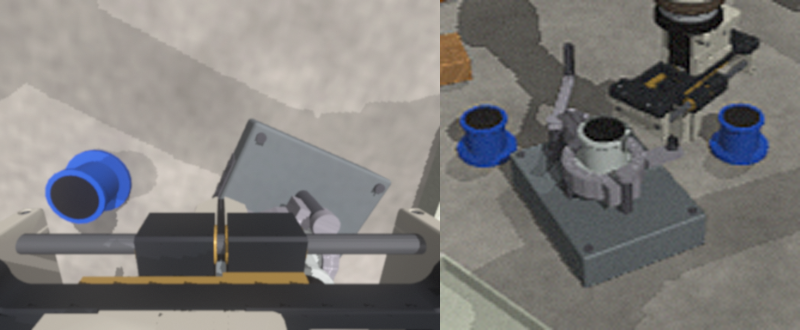

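The side-by-side shows the tube hugged by both half rings, and the stiffness (about 7 N/mm beyond the arm's lag) matches the buffer. I'll back off and go to the lever.

```bash
cat > lever.py <<'E'
from g import *
ra=np.arctan2(*(RP-H)[::-1]); la=np.arctan2(*(LP-V)[::-1])
p,q,t=pose(H,.087,ra+1.148,1,.03,.114,1); manip.servo_line(p,q,vel=.05); p[2]=.2; manip.servo_line(p,vel=.15)
Z=.119
p,q,t=pose(V,.105,la,-1,.032,.22,0); manip.move_pose(p,q); p[2]=Z; manip.servo_line(p,vel=.15); manip.sleep(.2)
b=np.array(manip.current_force()); print("bias",b,manip.current_clock())
p,q,t=pose(V,.105,la,-1,.0185,Z,0); manip.servo_line(p,q,vel=.05)
d=0;ft=0;log=[];x0=None
while d<2.1:
    d+=.045 if ft<2.5 else .013
    p,q,t=pose(V,.105,la-d,-1,.0165,Z,0); manip.servo_line(p,q,vel=.05)
    f=np.array(manip.current_force())-b; ft=-f[:2]@t; x=np.array(manip.current_tool_pos()); lag=(p-x)[:2]@t
    log.append((round(d,3),round(d-lag/.105,4),round(ft,1),round(np.linalg.norm(f),1),round(lag*1e3,2),round(manip.current_clock(),2)))
    if ft>15 or np.linalg.norm(f)>20 or manip.current_clock()>48: break
print(*log,sep="\n")
E
python3 lever.py
```

```text
bias [-0.23798902 -0.4865797   0.87890691] 22.4333
(0.045, np.float64(0.0433), np.float64(-0.6), np.float64(1.1), np.float64(0.18), 23.13)
(0.09, np.float64(0.0887), np.float64(-0.9), np.float64(1.8), np.float64(0.14), 23.38)
(0.135, np.float64(0.1347), np.float64(-0.3), np.float64(1.0), np.float64(0.03), 23.63)
(0.18, np.float64(0.18), np.float64(-0.8), np.float64(1.0), np.float64(-0.0), 23.88)
(0.225, np.float64(0.2249), np.float64(-0.1), np.float64(1.6), np.float64(0.01), 24.13)
(0.27, np.float64(0.2701), np.float64(0.6), np.float64(0.9), np.float64(-0.01), 24.38)
(0.315, np.float64(0.3151), np.float64(-1.2), np.float64(1.6), np.float64(-0.01), 24.63)
(0.36, np.float64(0.36), np.float64(0.4), np.float64(1.4), np.float64(0.0), 24.88)
(0.405, np.float64(0.4048), np.float64(-0.6), np.float64(1.2), np.float64(0.02), 25.13)
(0.45, np.float64(0.4502), np.float64(-0.3), np.float64(0.3), np.float64(-0.02), 25.38)
(0.495, np.float64(0.495), np.float64(-0.5), np.float64(1.3), np.float64(0.0), 25.63)
(0.54, np.float64(0.5401), np.float64(-0.8), np.float64(1.7), np.float64(-0.01), 25.88)
(0.5
[... 2446 characters left out ...]
.float64(1.3333), np.float64(11.6), np.float64(11.6), np.float64(3.32), 33.13)
(1.378, np.float64(1.3455), np.float64(12.9), np.float64(13.1), np.float64(3.41), 33.38)
(1.391, np.float64(1.3609), np.float64(11.8), np.float64(11.8), np.float64(3.16), 33.63)
(1.404, np.float64(1.3741), np.float64(10.7), np.float64(10.7), np.float64(3.13), 33.88)
(1.417, np.float64(1.3853), np.float64(12.0), np.float64(12.2), np.float64(3.33), 34.13)
(1.43, np.float64(1.4028), np.float64(10.3), np.float64(10.4), np.float64(2.86), 34.38)
(1.443, np.float64(1.4048), np.float64(14.1), np.float64(14.5), np.float64(4.01), 34.63)
(1.456, np.float64(1.4058), np.float64(16.0), np.float64(17.1), np.float64(5.27), 34.88)
```

The force ran on a 12 N plateau, then the lever stopped at 1.405 rad of swing, so it looks solid. I'll confirm up to about 21 N, then withdraw and look.

Run:
```python
from g import *
la=np.arctan2(*(LP-V)[::-1]); Z=.119; b=np.array([-.24,-.49,.88]); d=1.456
while d<1.6:
    d+=.009
    p,q,t=pose(V,.105,la-d,-1,.0165,Z,0); manip.servo_line(p,q,vel=.03)
    f=np.array(manip.current_force())-b; ft=-f[:2]@t; x=np.array(manip.current_tool_pos()); lag=(p-x)[:2]@t
    print(round(d,3),round(d-lag/.105,4),round(ft,1),round(np.linalg.norm(f),1),round(manip.current_clock(),2))
    if ft>20 or np.linalg.norm(f)>21.5: break
p,q,t=pose(V,.105,la-d,-1,.035,Z,0); manip.servo_line(p,q,vel=.05); p[2]=.22; manip.servo_line(p,vel=.15)
off=np.array([.0833,.001,-.1569]);fw=np.array([-.3075,0,.9516])
yaw=.5;Rn=R.from_quat(down(yaw))
pos=np.array([.592,-.05,0.1])-Rn.apply(fw)*.34/.9516-Rn.apply(off)+Rn.apply([-.05,.055,0])
manip.move_pose(pos,down(yaw)); manip.sleep(.3)
import pickle
c=viewer.get_calibration("wrist"); im=viewer.get_image("wrist")[:,:,::-1]; pickle.dump(c,open("w5.pkl","wb")); cv2.imwrite("pics/w5.png",im)
cv2.imwrite("pics/f5.png",cv2.resize(im[20:270,84:334],(600,600),interpolation=cv2.INTER_CUBIC))
g=(im.max(2)<75).astype(np.uint8); n,l,st,ce=cv2.connectedComponentsWithStats(g); u=proj(c,[.5997,-.0448,.13])
for i in range(1,n):
    if 200<st[i,4]<4000 and np.linalg.norm(ce[i]-u)<30: print("tube top",onz(c,*ce[i],.13),"port est .5997 -.0448")
print(manip.current_clock(),manip.current_force())
```

```text
1.465 1.406 17.8 19.2 35.13
1.474 1.4065 20.3 22.5 35.38
tube top [ 0.59836791 -0.04340402  0.13      ] port est .5997 -.0448
37.5917 [ 0.19858441 -0.47590768  0.27157451]
```

View pics/f5.png

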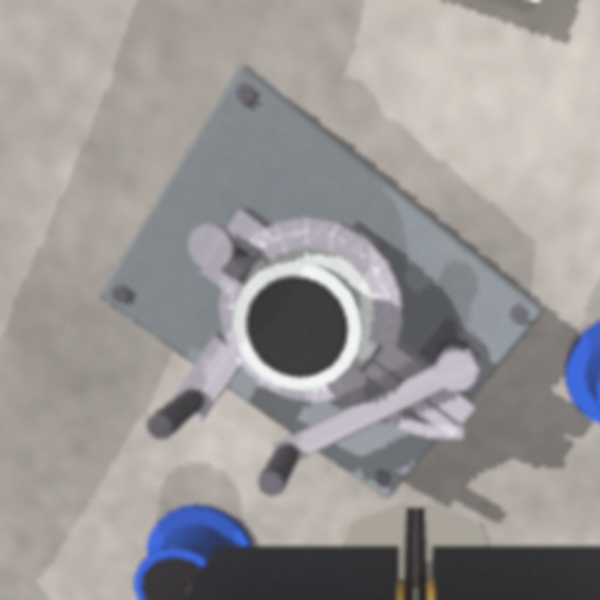

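The picture shows the ring closed round the tube with the lever across the ear, the lever pin cap at (272,482) and the ring pin cap at (160,422). The tube is about 2 mm from the estimated axis. Before handing in, I'll touch the ring pin lightly: shut, it should meet at about 1.11 rad or more and be solid.

Run:
```python
from g import *
ra=np.arctan2(*(RP-H)[::-1]); Z=.114
p,q,t=pose(H,.087,ra+1.09,1,.03,.22,1); manip.move_pose(p,q); p[2]=Z; manip.servo_line(p,vel=.2); manip.sleep(.2); b=np.array(manip.current_force())
p,q,t=pose(H,.087,ra+1.09,1,.0175,Z,1); manip.servo_line(p,q,vel=.05)
d=1.09
while d<1.2:
    p,q,t=pose(H,.087,ra+d,1,.0165,Z,1); manip.servo_line(p,q,vel=.03)
    f=np.array(manip.current_force())-b; ft=-f[:2]@t; x=np.array(manip.current_tool_pos()); lag=(p-x)[:2]@t
    print(round(d,3),round(d-lag/.087,4),round(ft,1),round(np.linalg.norm(f),1),round(manip.current_clock(),2))
    if ft>10 or np.linalg.norm(f)>14 or manip.current_clock()>50: break
    d+=.01
p,q,t=pose(H,.087,ra+d,1,.035,Z,1); manip.servo_line(p,q,vel=.06); p[2]=.25; manip.servo_line(p,vel=.15); print(manip.current_clock())
```

```text
1.09 1.0888 -0.3 1.1 39.96
1.1 1.0994 0.5 1.3 40.21
1.11 1.1061 1.1 1.6 40.46
1.12 1.1084 3.9 3.9 40.71
1.13 1.1097 5.3 5.3 40.96
1.14 1.1107 8.3 8.4 41.21
1.15 1.1115 9.7 9.8 41.46
1.16 1.1122 11.2 11.2 41.71
43.225
```

Run:
```python
from g import *
la=np.arctan2(*(LP-V)[::-1]); Z=.119
p,q,t=pose(V,.105,la-1.39,-1,.032,.22,0); manip.move_pose(p,q); p[2]=Z; manip.servo_line(p,vel=.2); manip.sleep(.2); b=np.array(manip.current_force())
d=1.39
while d<1.55:
    p,q,t=pose(V,.105,la-d,-1,.0165,Z,0); manip.servo_line(p,q,vel=.04)
    f=np.array(manip.current_force())-b; ft=-f[:2]@t; x=np.array(manip.current_tool_pos()); lag=(p-x)[:2]@t
    print(round(d,3),round(d-lag/.105,4),round(ft,1),round(np.linalg.norm(f),1),round(manip.current_clock(),2))
    if ft>20.5 or np.linalg.norm(f)>22.5 or manip.current_clock()>55: break
    d+=.013 if ft<15 else .007
p,q,t=pose(V,.105,la-d,-1,.035,Z,0); manip.servo_line(p,q,vel=.06); p[2]=.25; manip.servo_line(p,vel=.2); print(manip.current_clock())
```

```text
1.39 1.3911 0.4 0.7 45.19
1.403 1.3928 3.2 4.8 45.44
1.416 1.3948 7.1 9.5 45.69
1.429 1.3963 9.9 13.2 45.94
1.442 1.3974 12.4 16.2 46.19
1.455 1.3987 16.2 21.0 46.44
1.462 1.3992 17.3 23.5 46.69
47.9583
```

The lever stayed in place and is solid from first touch, with no 12 N plateau this time. The robot is clear, so I'm handing in.

```bash
python3 -c "
from bench import manip
print(manip.hand_in(),manip.current_clock())"
```

```text
the job is handed in; nothing more can be done
the job is handed in; nothing more can be done
```

I handed the job in with the ring swung to its buffer, the lever pushed in until solid (about 20 N along the push, 23.5 N peak total) and the robot clear; by feel the ring is shut, but my touch check could not confirm the last 0.007 rad, and no verdict came back.

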